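Lid the screw tin and take off its dust cover

TASK

Carry the nested pair of lids (the flat inner lid with the dust cover sitting over it) together from the wooden block to the open rectangular screw tin, set the pair squarely down on it so that the inner lid sits fully home on the rim, and let go. Then take the dust cover alone by its grip and lift it straight off so that the inner lid stays seated and undisturbed, and finish while still holding the cover level, about 10 cm above the lid over the tin. Do not shift the tin, and leave the other things on the bench alone.

Things in the scene. Friction and masses are not known exactly. Their poses are not given: they have to be found in the camera images.
- tin: Open rectangular steel tin of small screws, about 1.8 kg, loose. Outside 106 (own x) x 56 (own y) x 60 mm high, walls 3 mm, mouth 100 x 50 mm; the screws stay 25 mm below the rim. Origin at the centre of its underside, z up.
- tin_rim (a point): Centre of the tin's mouth at rim height, 60 mm above the tin's origin. The flange's underside rests here: seated, the inner lid's origin lies on this point, long sides parallel, either way round.
- inner_lid: Aluminium inner lid, about 0.22 kg, loose: flange 110 (own x) x 60 (own y) x 8 mm, with a 50 x 14 mm opening. Origin at the centre of the flange's UNDERSIDE, z up. A tapered plug reaches 12 mm below (94 x 44 mm, at its foot 88 x 38); it enters the tin with 3 mm to spare per side. A collar on top (76 x 36 x 9 mm) goes inside the cover. It starts with the plug on the block's flat top.
- flange_mid (a point): Middle of the inner lid's flange thickness, 4 mm above its origin. The flange's long edges, 60 mm apart across own y, project 7 mm beyond the cover on each side and can be pinched here from above, fingers astride the cover; block and tin are narrower than the flange.
- cover: Outer dust cover, about 0.11 kg, loose: steel cap 86 (own x) x 46 (own y) x 14 mm high, open below, over the inner lid's collar with 2.5 mm play per side. Not fastened: its skirt rests on the flange, origin 8 mm above the inner lid's origin when nested, axes parallel. Origin at the centre of the skirt's underside, z up.
- cover_grip (a point): Centre of the cover's black upright grip bar, 36 (x) x 12 (y) x 22 mm high, standing on the middle of the cover from 14 to 36 mm above its origin; this point is at 25 mm. Pinch it across y.
- stand: Fixed wooden block, 92 (own x) x 42 (own y) x 45 mm high, on which the lids stand at the start, centred to a few mm and nearly parallel. Origin at the centre of its underside.
- bearing: Bystander, loose: ball bearing, 64 mm diameter, 18 mm high, lying flat; origin at the centre of its underside. Leave alone.
- hub: Bystander, loose: dark steel flanged hub, 90 mm diameter, 45 mm high; origin at the centre of its underside. Leave alone.
- spanner: Bystander, loose: steel spanner lying flat, about 180 mm long. Leave alone.
- carton: Bystander, loose: small closed carton, 70 x 100 x 50 mm high; origin at the centre of its underside. Leave alone.
- bush: Bystander, loose: brass bush, 36 mm diameter, 35 mm high, standing; origin at the centre of its underside. Leave alone.
- jar: Bystander, loose: closed white jar, 64 mm diameter, 75 mm high; origin at the centre of its underside. Leave alone.
- round_tin: Bystander, loose: open round steel tin, 90 mm diameter, 45 mm high; origin at the centre of its underside. Leave alone.
Mind the look-alikes: they are no part of the job. Leave any green look-alike of the cover alone.

How it is judged (in metres and radians):
On the way:
1. the inner lid sits fully home on the tin with the cover still nested over it, and both have been let go (x of inner_lid in the frame of tin between -0.005 and 0.005 m and y of inner_lid in the frame of tin between -0.005 and 0.005 m and z of inner_lid in the frame of tin between 0.057 and 0.0635 m and angle between the x axis of inner_lid and the x axis of tin, either way round below 0.12 rad and angle between inner_lid's own z axis and vertical below 0.06 rad and z of cover in the frame of inner_lid between 0.005 and 0.0115 m and horizontal distance between cover and inner_lid below 0.006 m and contact force between the fingers and inner_lid below 0.05 N and contact force between the fingers and cover below 0.05 N), for 0.2 s.
At the end, for the whole second after the job is handed in: Inner lid on the rim, untouched: within 5 mm in x and y, +3.5/-3 mm in height, 7 deg parallel, 3.5 deg level. Cover held still in the fingers, 75 mm or more above the inner lid (origins), within 60 mm of the tin's centre from above, level within 14 deg, off the inner lid (x of inner_lid in the frame of tin between -0.005 and 0.005 m and y of inner_lid in the frame of tin between -0.005 and 0.005 m and z of inner_lid in the frame of tin between 0.057 and 0.0635 m and angle between the x axis of inner_lid and the x axis of tin, either way round below 0.12 rad and angle between inner_lid's own z axis and vertical below 0.06 rad and z of cover in the frame of inner_lid above 0.075 m and horizontal distance between cover and tin below 0.06 m and angle between cover's own z axis and vertical below 0.25 rad and contact force between the fingers and cover above 1 N and contact force between each of cover, the arm, the fingers and inner_lid below 0.05 N and linear speed of cover below 0.03 m/s and linear speed of inner_lid below 0.02 m/s); the arm keeps its last pose, push and grip.
It fails at once if the cover comes off the inner lid (more than 10 mm up or 15 mm aside of its nested place) while the inner lid is not seated on the tin (not (x of inner_lid in the frame of tin between -0.005 and 0.005 m and y of inner_lid in the frame of tin between -0.005 and 0.005 m and z of inner_lid in the frame of tin between 0.057 and 0.0635 m and angle between the x axis of inner_lid and the x axis of tin, either way round below 0.12 rad and angle between inner_lid's own z axis and vertical below 0.06 rad) and (z of cover in the frame of inner_lid above 0.018 m or z of cover in the frame of inner_lid below -0.005 m or horizontal distance between cover and inner_lid above 0.015 m)).
It fails at once if the inner lid is drawn more than 3.5 mm up off the tin with the cover (contact force between the fingers and cover above 0.5 N and contact force between the fingers and inner_lid below 0.05 N and contact force between inner_lid and stand below 0.05 N and horizontal distance between inner_lid and tin below 0.015 m and z of inner_lid in the frame of tin above 0.0635 m).
It fails at once if the tin is shifted by more than 20 mm (distance of tin from where it was at the start of the episode above 0.02 m).
It fails at once if a bystander is moved by more than 25 mm (distance of any of bearing, hub, spanner, carton, bush, jar, round_tin from where it was at the start of the episode above 0.025 m).
It also fails if it takes over 61 s, if anything falls off the work surface, if the arm or the gripper's body presses on something with over 40 N, if the wrist force passes 120 N, or if a joint passes its speed limit or range.

ROBOT

A 6-joint arm with a two-finger parallel gripper is mounted at the origin on the work surface. World frame = base frame: x ahead of the robot, y to its left, z up, the work surface at z = 0. Lengths are in mm, angles in rad, forces in N, time in s.
With the tool pointing down it reaches from about 300 to 775 mm from the base axis. Payload 14.6 kg.
Tool frame: the origin (TCP) lies between the finger pads; the fingertips stand 11 mm ahead of it and the grasp point (between the pads) lies 8 mm behind it; z points along the fingers, y is the direction in which the jaws open and shut (so a half turn about z gives the same grasp; the last joint's range is limited). The gripper opens to 94 mm and grips with 3 to 60 N. Pads are 16 mm wide; open, the fingers measure 119 mm over their backs; the gripper's body (75 mm by 177 mm) begins 78 mm behind the grasp point.
Start: joints at [-1.402, 0.3, 1.521, -0, 1.321, -0.067], TCP at [128.485, -534.772, 216.446] pointing down, gripper open.
Joint ranges: [-3.03, 3.03], [-0.79, 2.21], [0.23, 2.52], [-1.04, 4.18], [0, 3.07], [-2.55, 2.55]. Speed limits (rad/s): [2.22, 2.22, 2.57, 3.14, 3.14, 3.14].

INTERFACE

Orientations are given as [roll, pitch, yaw] about the fixed x, y, z axes, in that order (R = Rz(yaw) Ry(pitch) Rx(roll)).
In Python, from cell import * gives the robot as it stands.
- The arm moves only by the tool arm_command, never from a script. Its argument "deltas" is a list of rows, each an object with "xyz": the shift along the world's x, y, z in m, a list of three; "turn": the turn, a rotation vector about the world's x, y, z in rad, a list of three. A call has 1 to 12 rows; each row shifts and turns the commanded pose from where the row before left it; what a row does not reach is not made up. A row lasts 1/8 s, in which the tool goes at most 62.5 mm and 10.7 degrees, less where a joint would pass 70% of its speed; a pose out of reach is approached as far as the arm can. A call with a gripper value outside its range is refused whole. "gripper" is the closure, from 0 (fully open) to 1 (shut), set as the call begins (left out, the last holds). The fingers move at their own pace and stop on an object; "force" is the grip in N (left out, the last holds). Time passes only in rows, so rows that do not move let the fingers close. It gives the time, the measured TCP pose, the force and the opening at its end, in the units of the state.
- read_state(): the state, without advancing time (a new reading comes with each control period).
- camera(name): name is "side" or "top" or "wrist"; returns a dict with "color" (420x560x3 uint8, red, green, blue), "fx", "fy", "cx", "cy" (pixels), "k1" (the pictures are not rectified: a ray, as slopes to the right and down, at radius r is drawn at 1 + k1 r^2 times it, then the intrinsics apply), "rvec" (rotation vector, rad) and "tvec" (3), from world to camera coordinates, as OpenCV has them; the wrist camera has in their place "mount" (4x4, takes a point from camera to tool coordinates, whose origin is the TCP and whose axes are the flange's). Camera axes: x right, y down, z forward; pixel columns grow to the right and rows downward; lengths in mm; the calibration is good to about 2 mm. A picture is of the moment at which its call begins: read the wrist's pose just before it. There is no depth.
- sign_off(): hands the job in, once; it reports no verdict.
The state is a dict: "clock": time; "joints": joint angles; "qd": joint speeds; "effort": joint torques, N m; "eef_pos": TCP position; "eef_rot": TCP orientation; "wrist_force": force on the tool from outside, world axes, zero at the start; "moment": the same for the moment, N m; "finger_gap": finger opening in mm.
Only numpy, scipy, OpenCV 4.12 (cv2) and the standard library are available. Lean on these libraries where they do the work, as an engineer would, in place of code of your own. Each camera call takes 0.05 s, during which the arm holds its last target.

## Working session

There is one attempt and no reset: what is moved stays moved. The work goes in short steps, Python scripts to look and compute and a tool call to move; the robot and the scene stay as the last step left them, time stands still between calls to the robot, and variables do not carry over. Pictures are saved under pics/ and viewed, and the job is handed in when it is done.

Besides the shell and the picture viewer there is one more tool, called after "Call:" as a command line: name --argument value ..., lists and objects as JSON in quotes. arm_command: Moves the arm, as the interface text tells. Its arguments: {"type":"object","properties":{"deltas":{"type":"array","items":{"type":"object","properties":{"xyz":{"type":"array","items":{"type":"number"}},"turn":{"type":"array","items":{"type":"number"}}}}},"gripper":{"type":"number"},"force":{"type":"number"}},"required":["deltas"]}

```bash
ls; mkdir -p pics; python3 - <<'E'
from cell import *
import cv2
print(read_state())
for n in ["side","top"]:
    c=camera(n)
    cv2.imwrite(f"pics/{n}0.png",c["color"][:,:,::-1])
    print(n,{k:v for k,v in c.items() if k!="color"})
E
```

```text
pics
{'clock': 0.0, 'joints': array([-1.40160828e+00,  3.00447985e-01,  1.52161190e+00, -2.19491923e-05,
        1.32067426e+00, -6.65969090e-02]), 'qd': array([ 9.40217655e-04,  3.72734871e-04, -7.23392968e-04, -1.54147828e-05,
        1.14264774e-03,  6.34473225e-04]), 'effort': array([-3.75242062e-04, -5.31805801e+01, -3.52741671e+01,  7.08246650e-02,
        2.43152253e-02, -5.69279723e-05]), 'eef_pos': array([ 128.43357048, -534.53023729,  215.88596166]), 'eef_rot': array([-3.14045228e+00, -5.47506136e-05,  2.35790367e-01]), 'wrist_force': array([ 0.49800059,  0.05446757, -0.79316251]), 'moment': array([-0.01405316, -0.00073775, -0.04890613]), 'finger_gap': 94.1383585135389}
side {'fx': 407.2395358067498, 'fy': 407.2395358067498, 'cx': 284.0520937511874, 'cy': 214.72810314098925, 'k1': 0.03848684190735021, 'rvec': array([ 0.8535793 , -2.34852872,  1.33842218]), 'tvec': array([436.36011321, 267.61640141, 862.34512855])}
top {'fx': 418.90475637891785, 'fy': 418.90475637891785, 'cx': 273.14956547813927, 'cy': 214.98918372553996, 'k1': 0.022153563958712548, 'rvec': array([ 2.16005673, -2.20631183,  0.09380291]), 'tvec': array([   6.61565087,  533.05961633, 1293.05034166])}
```

View pics/side0.png

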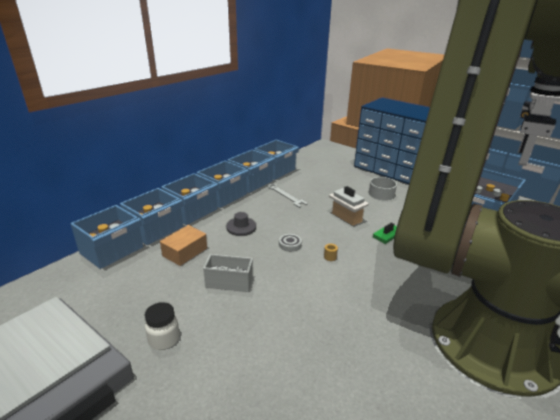

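View pics/top0.png

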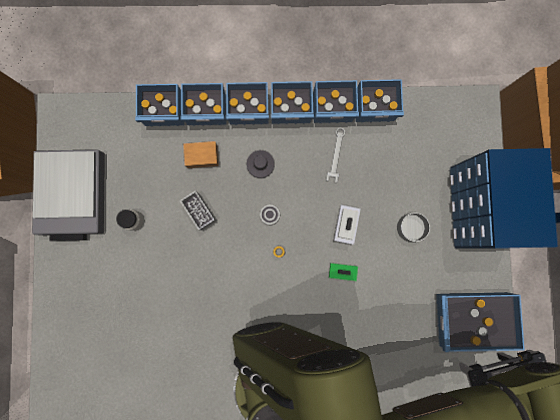

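Side: the tin is at about (229,273), the white pair on the wooden block at (348,203), and a green look-alike at (386,232). Top: the tin is at (198,211), the pair at (347,225), and the green one at (343,271). The white pair on the block fits the description. I'll confirm it with enlarged crops.

```bash
cat > h.py <<'E'
import numpy as np, cv2
from scipy.spatial.transform import Rotation as Ro
from scipy.optimize import least_squares
def rt(c,st=None):
    if "mount" in c:
        M=np.array(c["mount"]); T=np.eye(4); T[:3,:3]=Ro.from_euler('xyz',st["eef_rot"]).as_matrix(); T[:3,3]=st["eef_pos"]
        W=np.linalg.inv(T@M); return W[:3,:3],W[:3,3]
    return Ro.from_rotvec(c["rvec"]).as_matrix(),np.array(c["tvec"])
def proj(c,P,st=None):
    R,t=rt(c,st); p=np.atleast_2d(P)@R.T+t; s=p[:,:2]/p[:,2:]; r2=(s**2).sum(1,keepdims=True)
    s=s*(1+c["k1"]*r2); return s*[c["fx"],c["fy"]]+[c["cx"],c["cy"]]
def unproj(c,uv,z,st=None):
    R,t=rt(c,st); out=[]
    for q in np.atleast_2d(uv):
        d=(q-[c["cx"],c["cy"]])/[c["fx"],c["fy"]]; s=d.copy()
        for _ in range(20): s=d/(1+c["k1"]*(s@s))
        ray=R.T@np.array([s[0],s[1],1]); o=-R.T@t; out.append(o+ray*(z-o[2])/ray[2])
    return np.array(out)
def save(n,img): cv2.imwrite("pics/"+n,img[:,:,::-1])
E
python3 - <<'E'
from cell import *
from h import *
import pickle
c=camera("top"); s=camera("side"); pickle.dump((c,s),open("c0.pkl","wb"))
a=cv2.resize(c["color"][190:290,300:400],None,fx=4,fy=4,interpolation=cv2.INTER_CUBIC)
b=cv2.resize(c["color"][160:260,150:250],None,fx=4,fy=4,interpolation=cv2.INTER_CUBIC)
save("crop_top.png",np.hstack([a,b]))
a=cv2.resize(s["color"][170:270,320:420],None,fx=4,fy=4,interpolation=cv2.INTER_CUBIC)
b=cv2.resize(s["color"][230:330,180:280],None,fx=4,fy=4,interpolation=cv2.INTER_CUBIC)
save("crop_side.png",np.hstack([a,b]))
print("pair",unproj(c,[347,225],60),"tin",unproj(c,[198,211],60))
for n,p in dict(bush=(279,252),bearing=(270,214),hub=(260,163),round=(413,227),jar=(128,219),carton=(200,154),green=(343,271)).items(): print(n,unproj(c,p,30)[0].round())
E
```

```text
pair [[ 494.74775853 -228.21596134   60.        ]] tin [[546.95350682 223.92123281  60.        ]]
bush [417. -20.  30.]
bearing [536.   5.  30.]
hub [697.  33.  30.]
round [ 486. -438.   30.]
jar [529. 446.  30.]
carton [730. 221.  30.]
green [ 355. -216.   30.]
```

View pics/crop_top.png

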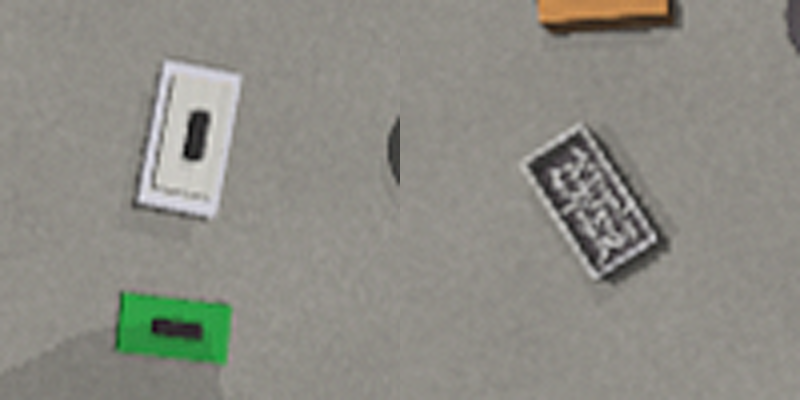

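View pics/crop_side.png

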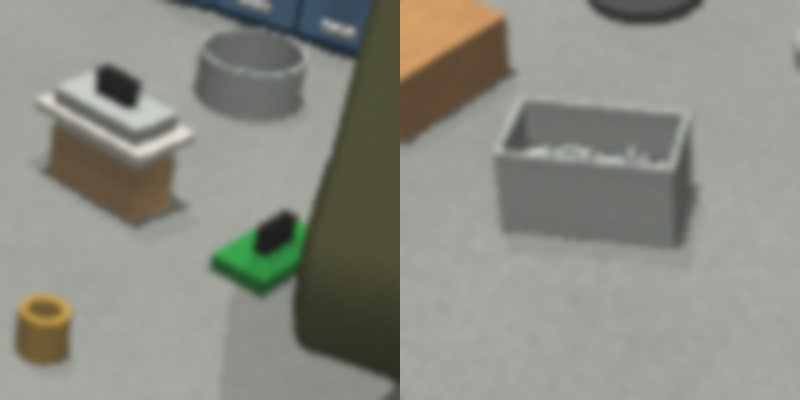

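The crops confirm it. The white cover with the black grip sits on a silvery flange on the wooden block, and the green one lies directly on the bench. Now a rough pose estimate, then I'll move the wrist camera over the pair.

```bash
python3 - <<'E'
from h import *
import pickle
from cell import *
c,s=pickle.load(open("c0.pkl","rb"))
def rect(px,z):
    P=unproj(c,px,z)[:,:2]; m=P.mean(0)
    e=[P[(i+1)%4]-P[i] for i in range(4)]
    print(m.round(1),[round(float(np.linalg.norm(x)),1) for x in e],[round(float(np.degrees(np.arctan2(x[1],x[0]))),1) for x in e])
o=lambda l,ox,oy:np.array([[ox+(x+.5)/4-.5,oy+(y+.5)/4-.5] for x,y in l])
rect(o([(165,60),(242,72),(213,218),(136,205)],300,190),65)
rect(o([(120,160),(185,122),(262,238),(203,280)],150,160),60)
w=camera("wrist"); print(w["mount"],w["fx"],w["k1"]); st=read_state()
save("w0.png",w["color"])
E
```

```text
[ 496.8 -227. ] [59.0, 113.1, 58.7, 112.5] [-100.1, 166.7, 79.2, -13.2]
[551.3 224.7] [57.0, 107.0, 54.6, 111.8] [-60.4, -147.3, 124.6, 33.9]
[[ 3.31388124e-04 -9.69521264e-01 -2.45006957e-01  7.10283923e+01]
 [ 9.99999799e-01  1.89009184e-04  6.04634401e-04  8.64319002e-01]
 [-5.39897343e-04 -2.45007108e-01  9.69521132e-01 -1.67795630e+02]
 [ 0.00000000e+00  0.00000000e+00  0.00000000e+00  1.00000000e+00]] 350.9079717893573 -9.483810806271954e-05
```

View pics/w0.png

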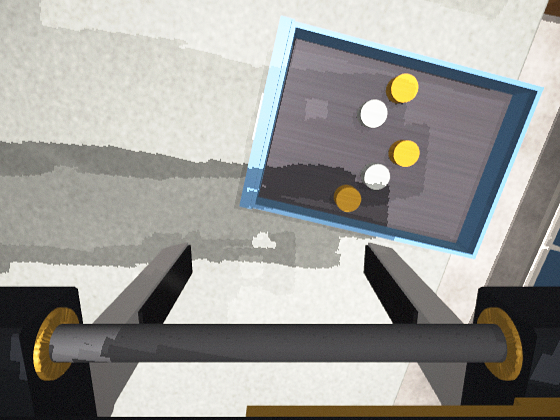

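Call:
arm_command --deltas '[{"xyz":[0.037,0.031,0],"turn":[0,0,-0.045]},{"xyz":[0.037,0.031,0],"turn":[0,0,-0.045]},{"xyz":[0.037,0.031,0],"turn":[0,0,-0.045]},{"xyz":[0.037,0.031,0],"turn":[0,0,-0.045]},{"xyz":[0.037,0.031,0],"turn":[0,0,-0.045]},{"xyz":[0.037,0.031,0],"turn":[0,0,-0.045]},{"xyz":[0.037,0.031,0],"turn":[0,0,-0.045]},{"xyz":[0.037,0.031,0],"turn":[0,0,-0.045]},{"xyz":[0.037,0.031,0],"turn":[0,0,-0.045]},{"xyz":[0.036,0.029,0],"turn":[0,0,-0.045]},{"xyz":[0,0,0]},{"xyz":[0,0,0]}]' --gripper 0

```text
validation failed for argument at $.de...
```

```bash
python3 - <<'E'
from h import *
from cell import *
import pickle
st=read_state(); w=camera("wrist"); save("w1.png",w["color"]); pickle.dump((st,w),open("w1.pkl","wb"))
print(st["clock"],st["eef_pos"],st["eef_rot"],st["joints"],st["wrist_force"])
E
```

```text
0.25 [ 128.47416887 -534.66176267  216.18729929] [-3.14106608e+00 -1.70611411e-05  2.35834153e-01] [-1.40157724e+00  3.00160376e-01  1.52127261e+00 -1.86071606e-05
  1.32068620e+00 -6.66104606e-02] [-0.04656052 -0.47159995 -0.30525367]
```

View pics/w1.png

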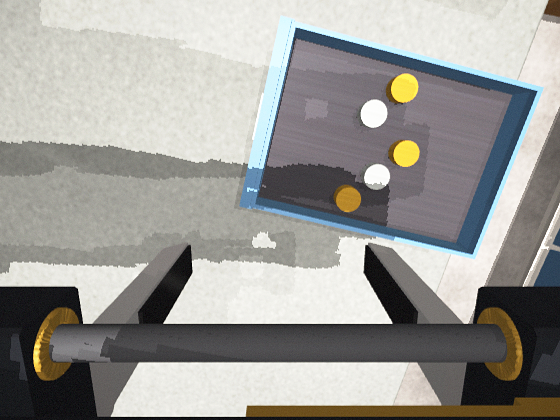

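The move was refused, probably because the zero rows had no "turn". The arm hasn't moved and the picture is unchanged. I'll resend it with both fields in every row.

Call:
arm_command --deltas '[{"xyz":[0.037,0.031,0],"turn":[0,0,-0.045]},{"xyz":[0.037,0.031,0],"turn":[0,0,-0.045]},{"xyz":[0.037,0.031,0],"turn":[0,0,-0.045]},{"xyz":[0.037,0.031,0],"turn":[0,0,-0.045]},{"xyz":[0.037,0.031,0],"turn":[0,0,-0.045]},{"xyz":[0.037,0.031,0],"turn":[0,0,-0.045]},{"xyz":[0.037,0.031,0],"turn":[0,0,-0.045]},{"xyz":[0.037,0.031,0],"turn":[0,0,-0.045]},{"xyz":[0.037,0.031,0],"turn":[0,0,-0.045]},{"xyz":[0.036,0.029,0],"turn":[0,0,-0.045]},{"xyz":[0,0,0],"turn":[0,0,0]},{"xyz":[0,0,0],"turn":[0,0,0]}]' --gripper 0

```text
clock: 1.8
eef_pos: [497.1, -227.0, 216.3]
eef_rot: [3.142, 0.001, -0.214]
wrist_force: [0.2, 0.2, 0.3]
finger_gap: 93.8
```

```bash
python3 - <<'E'
from h import *
from cell import *
import pickle
st=read_state(); w=camera("wrist"); save("w2.png",w["color"]); pickle.dump((st,w),open("w2.pkl","wb"))
print(st["clock"],st["eef_pos"],st["eef_rot"],st["joints"],st["wrist_force"])
E
```

```text
1.8 [ 497.12755766 -226.95968915  216.25293971] [ 3.14159223e+00  5.00343522e-04 -2.13645769e-01] [-4.95238226e-01  2.92523534e-01  1.53098966e+00 -1.43998171e-04
  1.31855998e+00  1.28923984e+00] [0.19891576 0.18122052 0.297977  ]
```

View pics/w2.png

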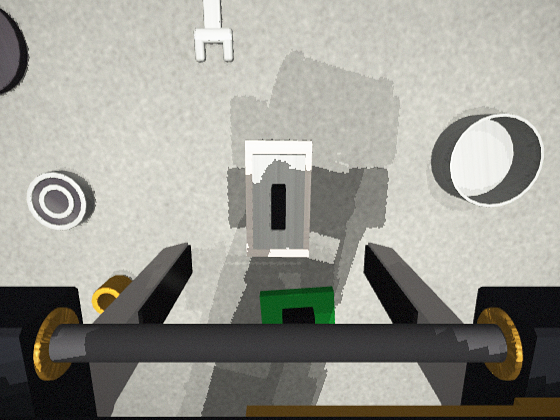

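```bash
python3 - <<'E'
from h import *
import pickle
st,w=pickle.load(open("w2.pkl","rb"))
a=cv2.resize(w["color"][130:270,220:340],None,fx=4.25,fy=4.25,interpolation=cv2.INTER_CUBIC)
save("w2c.png",a); print(a.shape,w["cx"],w["cy"])
E
```

```text
(595, 510, 3) 277.57919545643904 213.15894319820046
```

View pics/w2c.png

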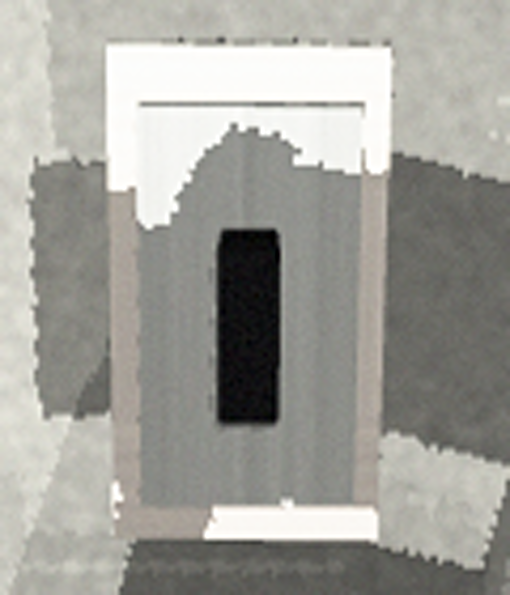

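```bash
cat >> h.py <<'E'
def fitrect(c,st,corn,L,W,z,guess):
    # corn: pixel corners ordered (+x,+y),(+x,-y),(-x,-y),(-x,+y) in own frame
    q=np.array([[L/2,W/2],[L/2,-W/2],[-L/2,-W/2],[-L/2,W/2]])
    def f(p):
        R=np.array([[np.cos(p[2]),-np.sin(p[2])],[np.sin(p[2]),np.cos(p[2])]])
        P=np.c_[q@R.T+p[:2],np.full(4,z)]
        return (proj(c,P,st)-corn).ravel()
    r=least_squares(f,guess,x_scale=[1,1,.01]); return r.x,r.fun.reshape(4,2).round(1)
E
python3 - <<'E'
from h import *
import pickle
st,w=pickle.load(open("w2.pkl","rb"))
f=lambda l:np.array([[220+(x+.5)/4.25-.5,130+(y+.5)/4.25-.5] for x,y in l])
fl=f([(106,43),(392,45),(379,541),(115,540)])
for z in (65,):print(fitrect(w,st,fl,110,60,z,[497,-227,-.21]))
cv=f([(138,103),(364,103),(354,506),(141,506)])
print("cover top",fitrect(w,st,cv,86,46,79,[497,-227,-.21]))
P=unproj(w,fl,65,st); print(P.round(1),np.linalg.norm(P-np.roll(P,1,0),axis=1))
g=f([(218,230),(279,230),(277,423),(219,423)]); P=unproj(w,g,101,st); print(P.mean(0),np.linalg.norm(P-np.roll(P,1,0),axis=1))
E
```

```text
(array([ 4.99471021e+02, -2.28746963e+02, -2.17472663e-01]), array([[ 0. ,  0.5],
       [ 0. ,  0.3],
       [-0.1, -0.5],
       [ 0. , -0.5]]))
cover top (array([ 5.00498650e+02, -2.29213635e+02, -2.19638361e-01]), array([[-0.2, -0. ],
       [ 0.1,  0.3],
       [ 0. , -0. ],
       [ 0.1, -0.3]]))
[[ 560.1 -211.4   65. ]
 [ 547.  -269.9   65. ]
 [ 438.8 -246.2   65. ]
 [ 451.8 -187.4   65. ]] [110.90010133  59.94396941 110.74704821  60.14215244]
[ 502.03989929 -229.29061425  101.        ] [38.60333432 11.69245742 38.60494848 11.48554374]
```

The flange fits at (499.5, -228.7), yaw -0.2175, with residuals of 0.5 px or less, and the cover and grip agree. Descending to straddle the flange.

Call:
arm_command --deltas '[{"xyz":[0.0024,-0.0018,-0.01],"turn":[0,0,-0.004]},{"xyz":[0,0,-0.025],"turn":[0,0,0]},{"xyz":[0,0,-0.03],"turn":[0,0,0]},{"xyz":[0,0,-0.03],"turn":[0,0,0]},{"xyz":[0,0,-0.025],"turn":[0,0,0]},{"xyz":[0,0,0],"turn":[0,0,0]}]' --gripper 0

```text
clock: 2.6
eef_pos: [498.6, -228.7, 94.6]
eef_rot: [-3.141, 0.004, -0.219]
wrist_force: [-0.4, 0.7, 0.4]
finger_gap: 94.0
```

```bash
python3 - <<'E'
from h import *
from cell import *
import pickle
st=read_state(); w=camera("wrist"); save("w3.png",w["color"]); pickle.dump((st,w),open("w3.pkl","wb"))
print(st["clock"],st["eef_pos"],st["eef_rot"],st["wrist_force"])
E
```

```text
2.6 [ 498.63311879 -228.65361592   94.60018372] [-3.1406127   0.00350991 -0.21923799] [-0.41052562  0.6794441   0.35515114]
```

View pics/w3.png

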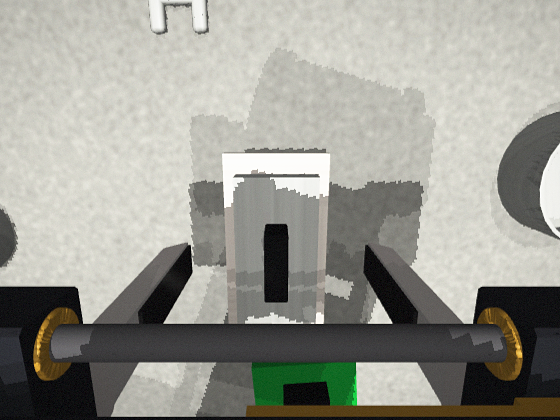

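The fingers sit symmetrically about the lid: the grip bar is at column 276 and the finger midpoint at 277. Going down the last 42 mm.

Call:
arm_command --deltas '[{"xyz":[0,0,-0.012],"turn":[0,0,0]},{"xyz":[0,0,-0.012],"turn":[0,0,0]},{"xyz":[0,0,-0.01],"turn":[0,0,0]},{"xyz":[0,0,-0.006],"turn":[0,0,0]},{"xyz":[0,0,-0.002],"turn":[0,0,0]},{"xyz":[0,0,0],"turn":[0,0,0]},{"xyz":[0,0,0],"turn":[0,0,0]}]' --gripper 0

```text
clock: 3.52
eef_pos: [500.0, -228.7, 54.8]
eef_rot: [3.141, -0.001, -0.218]
wrist_force: [-0.0, 0.2, 0.4]
finger_gap: 94.2
```

```bash
python3 - <<'E'
from h import *
from cell import *
import pickle
st,w=pickle.load(open("w3.pkl","rb"))
print(unproj(w,[(222.5,152.5),(329.5,152.5)],65,st).round(1))
th=-.2175;R=np.array([[np.cos(th),-np.sin(th)],[np.sin(th),np.cos(th)]]);print(np.array([[55,30],[55,-30]])@R.T+[499.5,-228.7])
st=read_state();print(st["clock"],st["eef_pos"],st["eef_rot"],st["wrist_force"])
E
```

```text
[[ 560.  -211.8   65. ]
 [ 547.1 -269.8   65. ]]
[[ 559.67787452 -211.27520681]
 [ 546.73052252 -269.8616052 ]]
3.525 [ 500.03999385 -228.67292129   54.75626963] [ 3.14142394e+00 -5.19459739e-04 -2.18205591e-01] [-0.03984317  0.22689914  0.43184893]
```

Call:
arm_command --deltas '[{"xyz":[0,0,-0.002],"turn":[0,0,0]},{"xyz":[0,0,0],"turn":[0,0,0]}]'

```text
clock: 3.78
eef_pos: [499.8, -228.5, 52.4]
eef_rot: [-3.142, 0.0, -0.218]
wrist_force: [0.4, 0.2, 0.5]
finger_gap: 94.3
```

Call:
arm_command --deltas '[{"xyz":[0,0,0],"turn":[0,0,0]},{"xyz":[0,0,0],"turn":[0,0,0]},{"xyz":[0,0,0],"turn":[0,0,0]},{"xyz":[0,0,0],"turn":[0,0,0]},{"xyz":[0,0,0],"turn":[0,0,0]},{"xyz":[0,0,0],"turn":[0,0,0]}]' --gripper 1 --force 25

```text
clock: 4.53
eef_pos: [499.9, -228.6, 52.5]
eef_rot: [-3.142, -0.0, -0.218]
wrist_force: [-0.1, 0.5, 1.2]
finger_gap: 59.5
```

```bash
python3 - <<'E'
from h import *
from cell import *
import pickle
st=read_state(); w=camera("wrist"); save("w4.png",w["color"]); pickle.dump((st,w),open("w4.pkl","wb"))
print(st["clock"],st["eef_pos"],st["eef_rot"],st["wrist_force"],st["finger_gap"])
E
```

```text
4.525 [ 499.8978995  -228.55728212   52.46388842] [-3.14158595e+00 -2.97083539e-05 -2.18169176e-01] [-0.06659711  0.49776682  1.16476684] 59.54880252553736
```

View pics/w4.png

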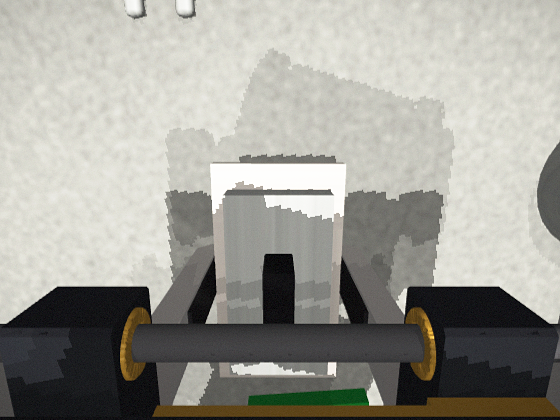

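The flange is gripped at a 59.5 mm gap, squarely between the fingers. Lifting gently.

Call:
arm_command --deltas '[{"xyz":[0,0,0.003],"turn":[0,0,0]},{"xyz":[0,0,0.006],"turn":[0,0,0]},{"xyz":[0,0,0.01],"turn":[0,0,0]},{"xyz":[0,0,0.015],"turn":[0,0,0]},{"xyz":[0,0,0.018],"turn":[0,0,0]},{"xyz":[0,0,0.02],"turn":[0,0,0]},{"xyz":[0,0,0.02],"turn":[0,0,0]},{"xyz":[0,0,0.02],"turn":[0,0,0]},{"xyz":[0,0,0.015],"turn":[0,0,0]},{"xyz":[0,0,0.01],"turn":[0,0,0]},{"xyz":[0,0,0.004],"turn":[0,0,0]},{"xyz":[0,0,0],"turn":[0,0,0]}]'

```text
clock: 6.08
eef_pos: [499.8, -228.5, 193.2]
eef_rot: [-3.141, 0.0, -0.218]
wrist_force: [0.0, 0.3, -3.6]
finger_gap: 59.7
```

```bash
python3 - <<'E'
from h import *
from cell import *
import pickle
st=read_state(); w=camera("wrist"); save("w5.png",w["color"]); pickle.dump((st,w),open("w5.pkl","wb"))
s=camera("side"); a=cv2.resize(s["color"][140:260,280:420],None,fx=4,fy=4,interpolation=cv2.INTER_CUBIC); save("s5.png",a)
print(st["clock"],st["eef_pos"],st["eef_rot"],st["wrist_force"],st["finger_gap"])
E
```

```text
6.075 [ 499.80537707 -228.52825785  193.22741396] [-3.14145068e+00  3.82627609e-04 -2.18200558e-01] [ 2.31196275e-05  2.56114904e-01 -3.58012671e+00] 59.66093661024144
```

View pics/w5.png

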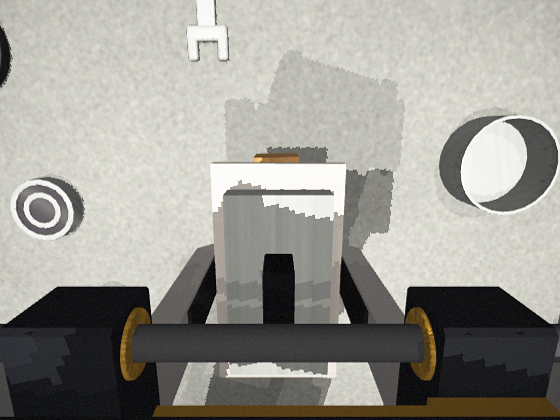

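View pics/s5.png

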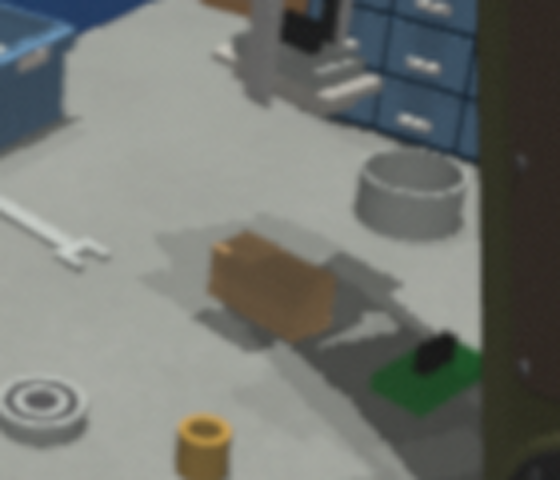

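The pair is lifted and level, with the cover still nested (grip at (278,275)). The block is left at (270,285) in the side crop. Next I'll stop about 120 mm short of the tin, near the tin's yaw, so the wrist camera sees it past the lid.

Call:
arm_command --deltas '[{"xyz":[-0.0013,0.0106,0.002],"turn":[0,0,0.022]},{"xyz":[-0.003,0.0247,0.0043],"turn":[0,0,0.051]},{"xyz":[-0.0045,0.0353,0.0061],"turn":[0,0,0.073]},{"xyz":[-0.0053,0.0423,0.0073],"turn":[0,0,0.087]},{"xyz":[-0.0053,0.0423,0.0073],"turn":[0,0,0.087]},{"xyz":[-0.0053,0.0423,0.0073],"turn":[0,0,0.087]},{"xyz":[-0.0053,0.0423,0.0073],"turn":[0,0,0.087]},{"xyz":[-0.0053,0.0423,0.0073],"turn":[0,0,0.087]},{"xyz":[-0.0053,0.0423,0.0073],"turn":[0,0,0.087]},{"xyz":[-0.0045,0.0353,0.0061],"turn":[0,0,0.073]},{"xyz":[-0.003,0.0212,0.004],"turn":[0,0,0.044]},{"xyz":[-0.001,0.0071,0.001],"turn":[0,0,0.015]}]'

```text
clock: 7.68
eef_pos: [450.2, 160.6, 260.9]
eef_rot: [-3.142, -0.0, 0.585]
wrist_force: [0.2, 0.1, -4.1]
finger_gap: 59.8
```

Call:
arm_command --deltas '[{"xyz":[0,0,0],"turn":[0,0,0]},{"xyz":[0,0,0],"turn":[0,0,0]},{"xyz":[0,0,0],"turn":[0,0,0]}]'

```text
clock: 8.05
eef_pos: [450.9, 158.8, 260.6]
eef_rot: [-3.142, 0.0, 0.581]
wrist_force: [0.1, 0.7, -4.5]
finger_gap: 59.5
```

```bash
python3 - <<'E'
from h import *
from cell import *
import pickle
st=read_state(); w=camera("wrist"); save("w6.png",w["color"]); pickle.dump((st,w),open("w6.pkl","wb"))
print(st["clock"],st["eef_pos"],st["eef_rot"],st["joints"],st["wrist_force"],st["finger_gap"])
E
```

```text
8.05 [450.86700259 158.81242399 260.64442061] [-3.14158092e+00  2.04899397e-04  5.80588224e-01] [ 2.62054986e-01  1.04871944e-01  1.65155323e+00 -5.39473298e-05
  1.38536574e+00  1.25227304e+00] [ 0.13752219  0.72419671 -4.47896376] 59.51272620586278
```

View pics/w6.png

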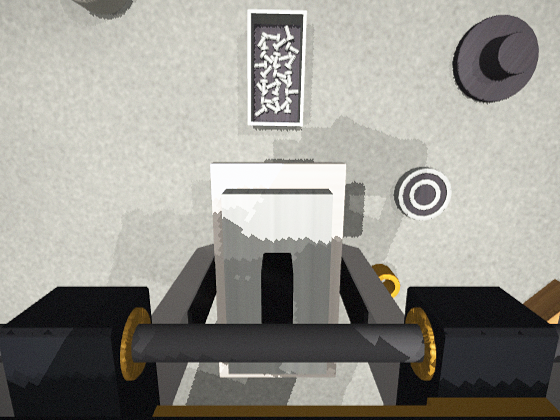

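The tin is fully visible at columns 247–307, rows 10–127, and is nearly aligned. I'll enlarge the tin and the lid edges.

```bash
python3 - <<'E'
from h import *
import pickle
st,w=pickle.load(open("w6.pkl","rb"))
a=cv2.resize(w["color"][0:140,220:340],None,fx=4.25,fy=4.25,interpolation=cv2.INTER_CUBIC)
save("w6c.png",a)
b=cv2.resize(w["color"][155:385,200:355],None,fx=2.5,fy=2.5,interpolation=cv2.INTER_CUBIC); save("w6l.png",b)
E
```

```text
(no output)
```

View pics/w6c.png

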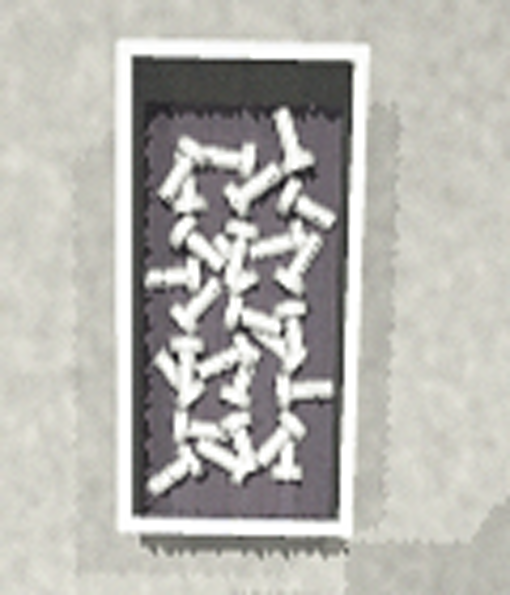

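View pics/w6l.png

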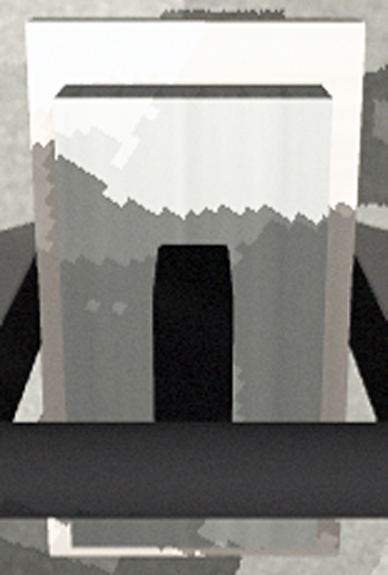

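```bash
python3 - <<'E'
from h import *
import pickle
st,w=pickle.load(open("w6.pkl","rb"))
f=lambda l,k,ox,oy:np.array([[ox+(x+.5)/k-.5,oy+(y+.5)/k-.5] for x,y in l])
o=f([(117,40),(371,42),(353,535),(117,534)],4.25,220,0)
i=f([(132,57),(356,61),(340,520),(131,518)],4.25,220,0)
to=fitrect(w,st,o,106,56,60,[551,225,.58]); ti=fitrect(w,st,i,100,50,60,[551,225,.58])
print("outer",to,"\ninner",ti)
l=f([(26,18),(365,20),(341,554),(49,554)],2.5,200,155)
zt=st["eef_pos"][2]-52.46+65
ld=fitrect(w,st,l,110,60,zt,[451,159,.58]); print("lid",ld)
t=(to[0]+ti[0])/2
th=st["eef_rot"][2]
R=np.array([[np.cos(th),np.sin(th)],[-np.sin(th),np.cos(th)]])
print("lid in tool",R@(ld[0][:2]-st["eef_pos"][:2]), "w2-based", np.array([[np.cos(.218),-np.sin(.218)],[np.sin(.218),np.cos(.218)]])@(np.array([499.47-499.9,-228.75+228.56])))
print("tin",t,"move",t-ld[0], "move if lid=TCP", t[:2]-st["eef_pos"][:2],t[2]-th)
E
```

```text
outer (array([553.35295484, 226.72914139,   0.56391957]), array([[ 0. , -0.1],
       [-0.4,  0.5],
       [-0.1,  0.1],
       [ 0.5, -0.6]])) 
inner (array([553.30053188, 226.6330121 ,   0.56177219]), array([[-0.1, -0.5],
       [-0. , -0.3],
       [ 0.1,  0.7],
       [ 0.1,  0.2]]))
lid (array([451.05950732, 157.62444885,   0.57951067]), array([[-0.3,  0.4],
       [ 0.4, -0.2],
       [-0.5, -0.1],
       [ 0.3, -0.2]]))
lid in tool [-0.49066229 -1.09890561] w2-based [-0.37873004 -0.27850235]
tin [553.32674336 226.68107675   0.56284588] move [ 1.02267236e+02  6.90566279e+01 -1.66647949e-02] move if lid=TCP [102.45974077  67.86865275] -0.017742344648343567
```

The outer and inner rims agree within 0.1 mm. The tin is at (553.3, 226.7), yaw 0.563. Next I go above it, then down in steps.

Call:
arm_command --deltas '[{"xyz":[0.005,0.0035,0],"turn":[0,0,-0.002]},{"xyz":[0.012,0.008,0],"turn":[0,0,-0.003]},{"xyz":[0.02,0.0133,-0.01],"turn":[0,0,-0.003]},{"xyz":[0.025,0.0167,-0.02],"turn":[0,0,-0.003]},{"xyz":[0.02,0.0135,-0.025],"turn":[0,0,-0.003]},{"xyz":[0.0135,0.0085,-0.025],"turn":[0,0,-0.003]},{"xyz":[0.005,0.0035,-0.025],"turn":[0,0,0]},{"xyz":[0.002,0.0015,-0.025],"turn":[0,0,0]},{"xyz":[0,0,-0.02],"turn":[0,0,0]},{"xyz":[0,0,-0.01],"turn":[0,0,0]},{"xyz":[0,0,0],"turn":[0,0,0]},{"xyz":[0,0,0],"turn":[0,0,0]}]'

```text
clock: 9.6
eef_pos: [553.8, 228.1, 101.6]
eef_rot: [3.141, -0.001, 0.565]
wrist_force: [0.2, 0.6, -3.3]
finger_gap: 59.7
```

```bash
python3 - <<'E'
from h import *
from cell import *
import pickle
st=read_state(); w=camera("wrist"); save("w7.png",w["color"]); s=camera("side"); t=camera("top"); pickle.dump((st,w,s,t),open("w7.pkl","wb"))
a=cv2.resize(s["color"][200:320,160:300],None,fx=4,fy=4,interpolation=cv2.INTER_CUBIC); save("s7.png",a)
print(st["clock"],st["eef_pos"],st["eef_rot"],st["wrist_force"],st["finger_gap"])
E
```

```text
9.6 [553.78198848 228.1481978  101.60381498] [ 3.14129882e+00 -1.26300479e-03  5.64778345e-01] [ 0.17675087  0.64576933 -3.29394432] 59.66365251007993
```

View pics/w7.png

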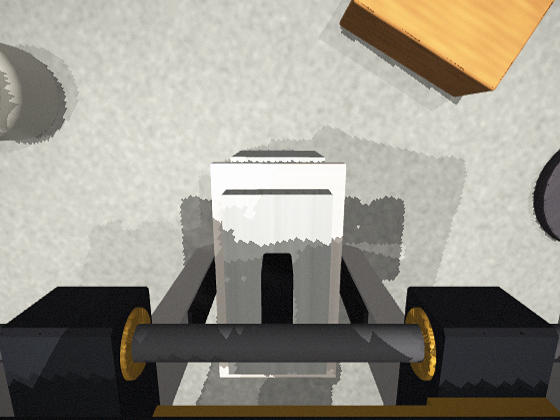

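View pics/s7.png

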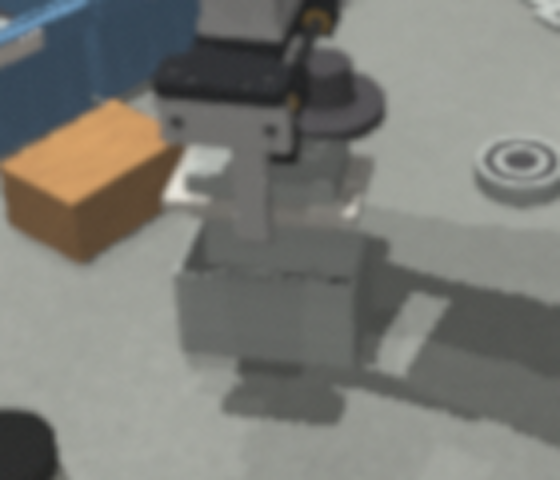

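Call:
arm_command --deltas '[{"xyz":[0,0,-0.008],"turn":[0,0,0]},{"xyz":[0,0,0],"turn":[0,0,0]},{"xyz":[0,0,0],"turn":[0,0,0]}]'

```text
clock: 10.12
eef_pos: [553.3, 227.9, 92.7]
eef_rot: [-3.142, 0.0, 0.565]
wrist_force: [-0.2, 0.9, -3.4]
finger_gap: 59.6
```

```bash
python3 - <<'E'
from h import *
from cell import *
import pickle
st=read_state(); w=camera("wrist"); pickle.dump((st,w),open("w8.pkl","wb"))
a=cv2.resize(w["color"][140:200,200:360],None,fx=5,fy=5,interpolation=cv2.INTER_CUBIC); save("w8c.png",a)
print(st["clock"],st["eef_pos"],st["eef_rot"],st["wrist_force"],st["finger_gap"])
for z in (60,):
  t=np.array([553.33,226.68]);th=.563;R=np.array([[np.cos(th),-np.sin(th)],[np.sin(th),np.cos(th)]])
  P=np.c_[np.array([[53,28],[53,-28]])@R.T+t,[60,60]]; print((proj(w,P,st)-[200,140]+.5)*5-.5)
E
```

```text
10.125 [553.28349239 227.92052712  92.70877735] [-3.14156907e+00  1.13311659e-04  5.64799272e-01] [-0.23933238  0.91844779 -3.42872783] 59.59988413595637
[[144.36261893  90.61965553]
 [638.39926873  91.66785284]]
```

View pics/w8c.png

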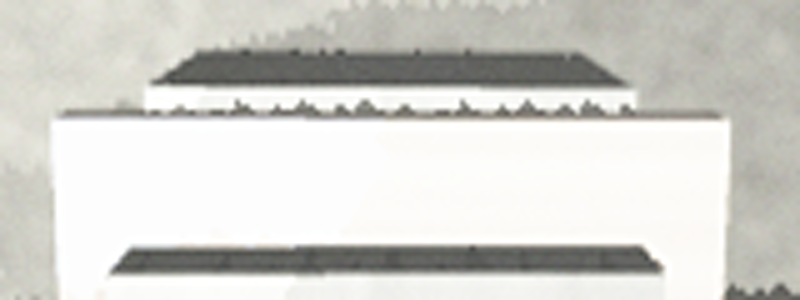

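```bash
python3 - <<'E'
from h import *
import pickle
st,w=pickle.load(open("w8.pkl","rb"))
f=lambda l:np.array([[200+(x+.5)/5-.5,140+(y+.5)/5-.5] for x,y in l])
zt=st["eef_pos"][2]-52.46+65
for y in (115,118):
  L=unproj(w,f([(51,y),(730,y)]),zt,st); T=unproj(w,f([(145,85),(636,86)]),60,st)
  th=st["eef_rot"][2];R=np.array([[np.cos(th),np.sin(th)],[-np.sin(th),np.cos(th)]])
  print(((L-T)[:,:2]@R.T), ((L.mean(0)-T.mean(0))[:2]@R.T), (L-st["eef_pos"])[:,:2]@R.T,(T-st["eef_pos"])[:,:2]@R.T)
E
```

```text
[[ 1.37234616  2.12083833]
 [ 1.48560316 -2.06062482]] [1.42897466 0.03010675] [[ 54.42921942  28.85903655]
 [ 54.44724365 -30.93457927]] [[ 53.05687326  26.73819822]
 [ 52.96164049 -28.87395445]]
[[ 1.10932318  2.13320875]
 [ 1.22255851 -2.07321691]] [1.16594085 0.02999592] [[ 54.16619644  28.87140697]
 [ 54.18419901 -30.94717137]] [[ 53.05687326  26.73819822]
 [ 52.96164049 -28.87395445]]
```

Laterally the lid and rim agree within 0.1 mm. Along the long axis the lid is about 0.6 mm short, so I'll correct that and descend.

Call:
arm_command --deltas '[{"xyz":[0.0005,0.0003,-0.006],"turn":[0,0,0]},{"xyz":[0,0,-0.008],"turn":[0,0,0]},{"xyz":[0,0,-0.007],"turn":[0,0,0]},{"xyz":[0,0,-0.005],"turn":[0,0,0]},{"xyz":[0,0,-0.003],"turn":[0,0,0]},{"xyz":[0,0,0],"turn":[0,0,0]}]'

```text
clock: 10.92
eef_pos: [553.8, 228.2, 63.6]
eef_rot: [-3.142, 0.0, 0.565]
wrist_force: [0.3, 0.1, -3.5]
finger_gap: 59.3
```

Call:
arm_command --deltas '[{"xyz":[0,0,-0.003],"turn":[0,0,0]},{"xyz":[0,0,-0.002],"turn":[0,0,0]},{"xyz":[0,0,0],"turn":[0,0,0]},{"xyz":[0,0,0],"turn":[0,0,0]}]'

```text
clock: 11.42
eef_pos: [553.8, 228.3, 58.8]
eef_rot: [3.142, -0.0, 0.565]
wrist_force: [-0.0, -0.4, -4.0]
finger_gap: 59.6
```

Call:
arm_command --deltas '[{"xyz":[0,0,-0.001],"turn":[0,0,0]},{"xyz":[0,0,-0.001],"turn":[0,0,0]},{"xyz":[0,0,0],"turn":[0,0,0]},{"xyz":[0,0,0],"turn":[0,0,0]}]'

```text
clock: 11.92
eef_pos: [553.8, 228.2, 56.7]
eef_rot: [3.142, 0.0, 0.565]
wrist_force: [-1.3, 0.2, -3.5]
finger_gap: 59.7
```

Call:
arm_command --deltas '[{"xyz":[0,0,-0.0007],"turn":[0,0,0]},{"xyz":[0,0,0],"turn":[0,0,0]},{"xyz":[0,0,0],"turn":[0,0,0]}]'

```text
clock: 12.3
eef_pos: [553.8, 228.2, 56.1]
eef_rot: [-3.142, -0.0, 0.565]
wrist_force: [-0.4, -0.6, -3.0]
finger_gap: 59.5
```

Call:
arm_command --deltas '[{"xyz":[0,0,-0.0007],"turn":[0,0,0]},{"xyz":[0,0,0],"turn":[0,0,0]},{"xyz":[0,0,0],"turn":[0,0,0]}]'

```text
clock: 12.68
eef_pos: [553.8, 228.2, 55.4]
eef_rot: [3.142, -0.0, 0.565]
wrist_force: [0.4, -0.0, -2.6]
finger_gap: 59.2
```

Call:
arm_command --deltas '[{"xyz":[0,0,-0.0005],"turn":[0,0,0]},{"xyz":[0,0,0],"turn":[0,0,0]},{"xyz":[0,0,0],"turn":[0,0,0]}]'

```text
clock: 13.05
eef_pos: [553.9, 228.3, 55.3]
eef_rot: [3.142, -0.0, 0.565]
wrist_force: [-3.5, -0.5, 6.3]
finger_gap: 59.4
```

```bash
python3 - <<'E'
from h import *
from cell import *
import pickle
st=read_state(); s=camera("side"); w=camera("wrist"); st2=read_state(); pickle.dump((st,s,w),open("w9.pkl","wb"))
a=cv2.resize(s["color"][210:310,170:290],None,fx=5,fy=5,interpolation=cv2.INTER_CUBIC); save("s9.png",a); save("w9.png",w["color"])
print(st["clock"],st["eef_pos"],st["wrist_force"],st2["wrist_force"],st["moment"])
E
```

```text
13.05 [553.86083743 228.28299267  55.34663018] [-3.4619924  -0.54811748  6.27193084] [-3.13338662 -0.6605271   5.73524085] [-0.23122538  0.71571743  0.01791558]
```

View pics/s9.png

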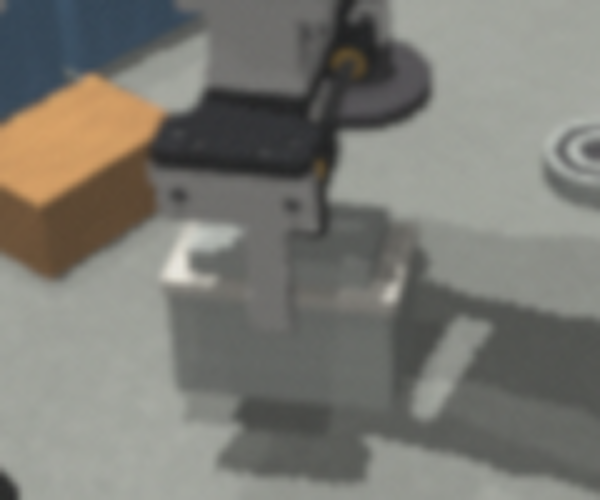

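View pics/w9.png

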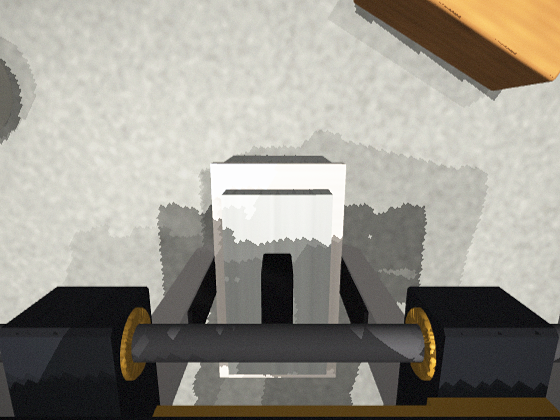

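Contact came at TCP z 55.3, and 55.5 was predicted for a home seat. The side crop shows the flange flush on the rim, and the wrist view shows the tin wall just below the flange's far edge at (278,158). Letting go.

Call:
arm_command --deltas '[{"xyz":[0,0,0],"turn":[0,0,0]},{"xyz":[0,0,0],"turn":[0,0,0]},{"xyz":[0,0,0],"turn":[0,0,0]},{"xyz":[0,0,0],"turn":[0,0,0]},{"xyz":[0,0,0],"turn":[0,0,0]},{"xyz":[0,0,0],"turn":[0,0,0]}]' --gripper 0

```text
clock: 13.9
eef_pos: [553.8, 228.2, 54.8]
eef_rot: [3.142, 0.0, 0.565]
wrist_force: [1.1, -0.5, 0.1]
finger_gap: 94.0
```

Call:
arm_command --deltas '[{"xyz":[0,0,0.008],"turn":[0,0,0]},{"xyz":[0,0,0.015],"turn":[0,0,0]},{"xyz":[0,0,0.025],"turn":[0,0,0]},{"xyz":[0,0,0.03],"turn":[0,0,0]},{"xyz":[0,0,0.03],"turn":[0,0,0]},{"xyz":[0,0,0.03],"turn":[0,0,0]},{"xyz":[0,0,0.02],"turn":[0,0,0]},{"xyz":[0,0,0.006],"turn":[0,0,0]},{"xyz":[0,0,0],"turn":[0,0,0]},{"xyz":[0,0,0],"turn":[0,0,0]}]'

```text
clock: 15.15
eef_pos: [553.5, 228.1, 218.0]
eef_rot: [-3.141, 0.001, 0.565]
wrist_force: [-0.8, -0.9, -0.2]
finger_gap: 93.9
```

```bash
python3 - <<'E'
from h import *
from cell import *
import pickle
st=read_state(); w=camera("wrist"); s=camera("side"); pickle.dump((st,w,s),open("w10.pkl","wb"))
a=cv2.resize(s["color"][210:310,170:290],None,fx=4,fy=4,interpolation=cv2.INTER_CUBIC); save("s10.png",a); save("w10.png",w["color"])
print(st["clock"],st["eef_pos"],st["eef_rot"],st["wrist_force"])
b=cv2.resize(w["color"][130:270,220:340],None,fx=4.25,fy=4.25,interpolation=cv2.INTER_CUBIC); save("w10c.png",b)
E
```

```text
15.15 [553.51251782 228.10238915 218.01447144] [-3.14126604e+00  1.28972849e-03  5.64736335e-01] [-0.8487651  -0.94187529 -0.21100455]
```

View pics/s10.png

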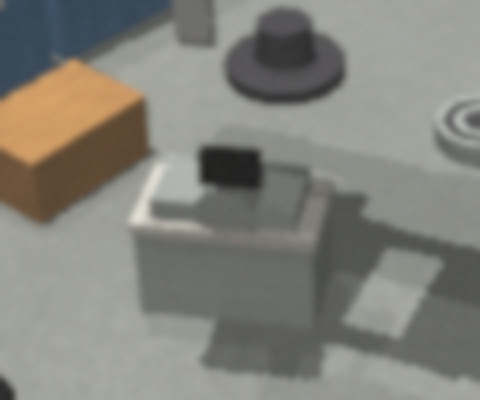

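View pics/w10c.png

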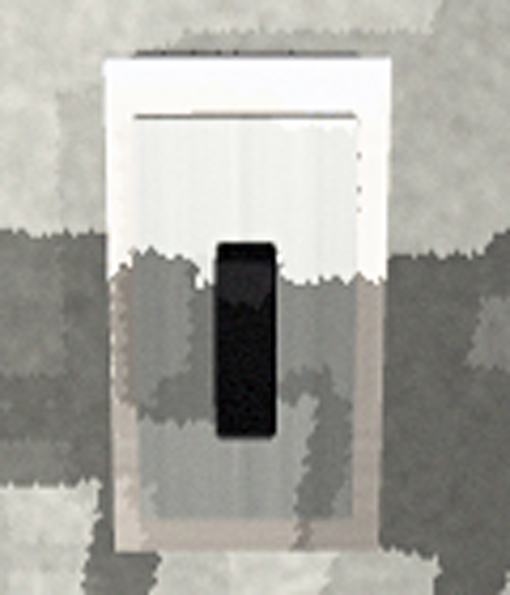

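The lid sits level and flush on the tin with the cover nested. Now measuring the seated lid, the cover and the grip.

```bash
python3 - <<'E'
from h import *
import pickle
st,w,s=pickle.load(open("w10.pkl","rb"))
f=lambda l:np.array([[220+(x+.5)/4.25-.5,130+(y+.5)/4.25-.5] for x,y in l])
L=fitrect(w,st,f([(104,58),(392,59),(380,551),(113,551)]),110,60,68,[553,227,.563]); print("lid",L)
C=fitrect(w,st,f([(132,116),(358,116),(352,519),(138,519)]),86,46,82,[553,227,.563]); print("cover",C)
g=f([(215,241),(277,242),(275,438),(216,438)]); P=unproj(w,g,104,st); print("grip",P.mean(0),np.linalg.norm(P-np.roll(P,1,0),axis=1))
th=.563;R=np.array([[np.cos(th),np.sin(th)],[-np.sin(th),np.cos(th)]]);print("lid in tin",R@(L[0][:2]-[553.33,226.68]))
print("cover-lid",R@(C[0]-L[0])[:2]);print("grip in tool",R@(P.mean(0)-st["eef_pos"])[:2])
# tin base check in side view: predicted rim/base corners
Rt=R.T
for z,a,b in((60,106,56),(0,106,56),(68,110,60)):
  q=np.array([[a/2,b/2],[a/2,-b/2],[-a/2,-b/2],[-a/2,b/2]])@R+[553.3,226.7]
  print(z,((proj(s,np.c_[q,[z]*4])-[170,210]+.5)*4-.5).round())
E
```

```text
lid (array([553.47943287, 226.66324466,   0.5624319 ]), array([[ 0.1,  0. ],
       [-0.2, -0. ],
       [-0.4,  0.1],
       [ 0.4, -0.1]]))
cover (array([554.21448132, 227.69079391,   0.56489544]), array([[-0.2,  0.2],
       [ 0.2,  0.2],
       [-0.1, -0.2],
       [ 0.1, -0.2]]))
grip [555.73324543 228.45848638 104.        ] [39.42048869 11.85648733 39.22741252 11.66460494]
lid in tin [ 0.11742631 -0.09392542]
cover-lid [1.17002873 0.47664082]
grip in tool [ 2.06803369 -0.88412272]
60 [[131. 232.]
 [158. 175.]
 [329. 191.]
 [311. 249.]]
0 [[139. 311.]
 [164. 252.]
 [330. 268.]
 [313. 328.]]
68 [[126. 223.]
 [155. 162.]
 [332. 179.]
 [313. 241.]]
```

The lid is within 0.15 mm of the tin centre, and the cover is nested with about 1 mm of play used. The fingertips stand 11 mm ahead of the TCP and the cover top is at z=82. I'll therefore grip at TCP z≈96, which puts the tips at 85 and overlaps about 19 mm of the bar.

Call:
arm_command --deltas '[{"xyz":[0.0002,0.0003,-0.01],"turn":[0,0,0]},{"xyz":[0,0,-0.02],"turn":[0,0,0]},{"xyz":[0,0,-0.025],"turn":[0,0,0]},{"xyz":[0,0,-0.025],"turn":[0,0,0]},{"xyz":[0,0,-0.02],"turn":[0,0,0]},{"xyz":[0,0,-0.012],"turn":[0,0,0]},{"xyz":[0,0,-0.005],"turn":[0,0,0]},{"xyz":[0,0,0],"turn":[0,0,0]},{"xyz":[0,0,0],"turn":[0,0,0]}]'

```text
clock: 16.38
eef_pos: [554.3, 228.6, 102.6]
eef_rot: [3.141, -0.001, 0.565]
wrist_force: [-0.6, 0.3, -0.0]
finger_gap: 94.0
```

```bash
python3 - <<'E'
from h import *
from cell import *
import pickle
st=read_state(); w=camera("wrist"); s=camera("side")
a=cv2.resize(s["color"][190:310,170:290],None,fx=4,fy=4,interpolation=cv2.INTER_CUBIC); 
save("ws11.png",np.hstack([cv2.resize(w["color"],None,fx=.75,fy=.75),a[:315,:380]]))
print(st["clock"],st["eef_pos"],st["eef_rot"],st["wrist_force"])
E
```

```text
16.375 [554.29536641 228.63151376 102.56781257] [ 3.14133366e+00 -1.09685558e-03  5.64771821e-01] [-0.62570282  0.29853278 -0.00483346]
```

View pics/ws11.png

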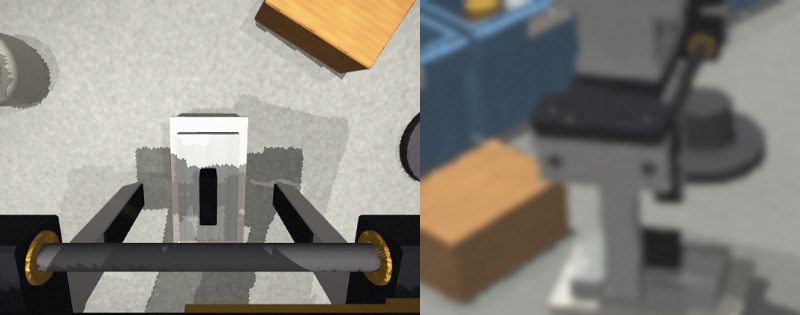

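The bar at column 208 is centred between the fingers (midpoint 208.5), and the tips are clear above the cover. Going down 6.5 mm and closing.

Call:
arm_command --deltas '[{"xyz":[0,0,-0.004],"turn":[0,0,0]},{"xyz":[0,0,-0.0025],"turn":[0,0,0]},{"xyz":[0,0,0],"turn":[0,0,0]},{"xyz":[0,0,0],"turn":[0,0,0]}]'

```text
clock: 16.98
eef_pos: [554.0, 228.5, 95.4]
eef_rot: [3.142, -0.0, 0.565]
wrist_force: [0.1, 0.8, -0.0]
finger_gap: 94.2
```

Call:
arm_command --deltas '[{"xyz":[0,0,0],"turn":[0,0,0]},{"xyz":[0,0,0],"turn":[0,0,0]},{"xyz":[0,0,0],"turn":[0,0,0]},{"xyz":[0,0,0],"turn":[0,0,0]},{"xyz":[0,0,0],"turn":[0,0,0]},{"xyz":[0,0,0],"turn":[0,0,0]},{"xyz":[0,0,0],"turn":[0,0,0]},{"xyz":[0,0,0],"turn":[0,0,0]},{"xyz":[0,0,0],"turn":[0,0,0]},{"xyz":[0,0,0],"turn":[0,0,0]}]' --gripper 1 --force 15

```text
clock: 18.23
eef_pos: [554.0, 228.5, 95.3]
eef_rot: [-3.142, 0.0, 0.565]
wrist_force: [0.2, -0.3, 0.6]
finger_gap: 12.3
```

```bash
python3 - <<'E'
from h import *
from cell import *
st=read_state(); w=camera("wrist"); save("w12.png",w["color"])
print(st["clock"],st["eef_pos"],st["eef_rot"],st["wrist_force"],st["moment"],st["finger_gap"])
E
```

```text
18.225 [553.97714863 228.54195599  95.3464588 ] [-3.14154818e+00  4.98196453e-06  5.64773090e-01] [ 0.23812523 -0.30424827  0.55368734] [ 0.10243053  0.00140248 -0.00414051] 12.340157809831796
```

View pics/w12.png

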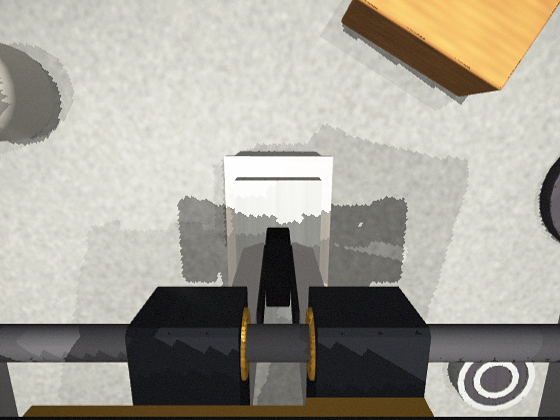

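The grip bar is held at a 12.3 mm gap with no side load. The lid still sits squarely on the tin. Slow straight lift, 6 mm first.

Call:
arm_command --deltas '[{"xyz":[0,0,0.001],"turn":[0,0,0]},{"xyz":[0,0,0.001],"turn":[0,0,0]},{"xyz":[0,0,0.001],"turn":[0,0,0]},{"xyz":[0,0,0],"turn":[0,0,0]},{"xyz":[0,0,0],"turn":[0,0,0]},{"xyz":[0,0,0],"turn":[0,0,0]}]'

```text
clock: 19.02
eef_pos: [554.0, 228.5, 98.3]
eef_rot: [-3.142, 0.0, 0.565]
wrist_force: [0.4, -1.1, -0.4]
finger_gap: 11.9
```

Only about the cover's own weight is hanging (-0.4 to -1 N, against -3.5 N for the pair), so the lid stays put. Continuing up.

Call:
arm_command --deltas '[{"xyz":[0,0,0.002],"turn":[0,0,0]},{"xyz":[0,0,0.003],"turn":[0,0,0]},{"xyz":[0,0,0.004],"turn":[0,0,0]},{"xyz":[0,0,0.006],"turn":[0,0,0]},{"xyz":[0,0,0.01],"turn":[0,0,0]},{"xyz":[0,0,0.014],"turn":[0,0,0]},{"xyz":[0,0,0.016],"turn":[0,0,0]},{"xyz":[0,0,0.016],"turn":[0,0,0]},{"xyz":[0,0,0.012],"turn":[0,0,0]},{"xyz":[0,0,0.008],"turn":[0,0,0]},{"xyz":[0,0,0.004],"turn":[0,0,0]},{"xyz":[0,0,0.002],"turn":[0,0,0]}]'

```text
clock: 20.52
eef_pos: [553.9, 228.5, 195.2]
eef_rot: [-3.142, 0.0, 0.565]
wrist_force: [-0.2, -0.7, -0.8]
finger_gap: 12.0
```

Call:
arm_command --deltas '[{"xyz":[0,0,0],"turn":[0,0,0]},{"xyz":[0,0,0],"turn":[0,0,0]},{"xyz":[0,0,0],"turn":[0,0,0]},{"xyz":[0,0,0],"turn":[0,0,0]}]'

```text
clock: 21.02
eef_pos: [554.0, 228.5, 195.2]
eef_rot: [3.142, 0.0, 0.565]
wrist_force: [-0.4, -0.5, -1.1]
finger_gap: 11.6
```

```bash
python3 - <<'E'
from h import *
from cell import *
import pickle
st=read_state(); w=camera("wrist"); s=camera("side"); save("w13.png",w["color"])
a=cv2.resize(s["color"][180:310,170:290],None,fx=4.5,fy=4.5,interpolation=cv2.INTER_CUBIC);save("s13.png",a)
pickle.dump((st,w,s),open("w13.pkl","wb"))
print(st["clock"],st["eef_pos"],st["eef_rot"],st["wrist_force"],st["moment"],st["finger_gap"])
E
```

```text
21.025 [553.96087422 228.50441604 195.23720855] [3.14158707e+00 1.71133907e-04 5.64838260e-01] [-0.42819294 -0.53540835 -1.12557123] [-0.01538891 -0.05192211  0.01458518] 11.58219274622691
```

View pics/w13.png

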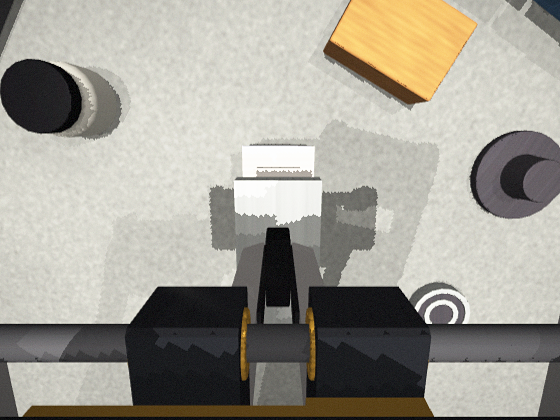

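View pics/s13.png

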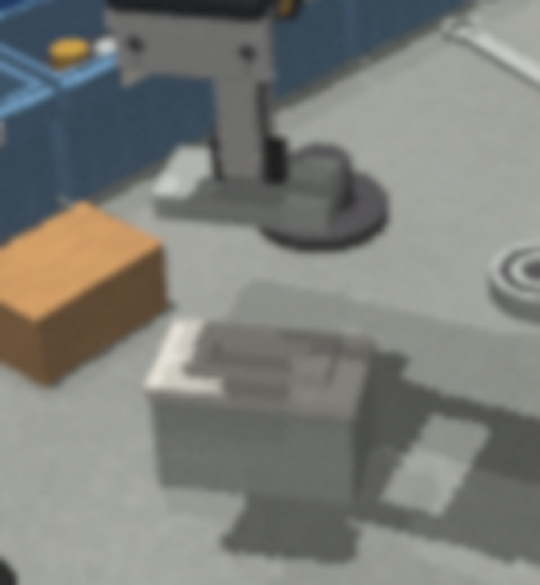

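The cover is held level about 100 mm above, and the inner lid with its collar and opening is flush on the tin. One last numeric check of the lid's visible edge, then sign off.

```bash
python3 - <<'E'
from h import *
from cell import *
import pickle
st,w,s=pickle.load(open("w13.pkl","rb"))
P=unproj(w,[(241.5,145.5),(315,145.5)],68,st); th=.563
R=np.array([[np.cos(th),np.sin(th)],[-np.sin(th),np.cos(th)]])
print((P[:,:2]-[553.33,226.68])@R.T, np.arctan2(P[0,1]-P[1,1],P[0,0]-P[1,0])-np.pi/2)
q=np.array([[55,30],[55,-30],[-55,-30],[-55,30]])@R+[553.4,226.7]
print(((proj(s,np.c_[q,[68]*4])-[170,180]+.5)*4.5-.5).round())
E
python3 -c "
from cell import *
print(sign_off())"
```

```text
[[ 55.2620906   30.11055763]
 [ 55.39287116 -30.66599412]] 0.5651518227384793
[[142. 386.]
 [174. 317.]
 [374. 336.]
 [352. 406.]]
the job is handed in; nothing more can be done
None
```

The pair of lids is on the tin, the cover is off and held above it, and the job is handed in at about 21 s of the 61 s. The sign-off gives no verdict, so these are my own last checks.

**What I did**
- I pinched the white pair by the flange and carried it from the block to the tin. It touched the rim at TCP z 55.3 mm, against 55.5 mm predicted, and I let go there.
- I then gripped the cover by its bar and lifted it straight up 100 mm. I gripped about 10 mm higher than the marked grip point, because at that point the fingertips would have hit the cover's top.
- I did not touch the green look-alike or any of the bystanders.

**Last checks**
- **Inner lid:** it measured within about 0.4 mm of the tin's centre and 0.003 rad of parallel, and looked flush on the rim in the side view.
- **Tin:** I did not measure it again after the lids were on, but the lid on it is still where I first measured the tin, so I saw no shift.
- **Cover:** it is held level at an 11.6 mm gap, with its origin about 108 mm above the lid's. The wrist carries only about 1.1 N, which is the cover's own weight.

**Failures and disagreements**
- **Refused move:** the first move was refused for a missing "turn" field, and I resent it before anything had moved.
- **Camera differences:** the top camera differed from the wrist camera by 2–3 mm, and the wrist camera read about 1 mm to one side. I trusted the wrist camera's lid-to-tin difference instead.

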